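Check the sprung tensioner against its scale

TASK

On the test plate with the graduated arc, push the sprung tensioner arm by its roller, anticlockwise as seen from above, until its pointer lines up with the rider set on the scale, and hold it there for about a second. Then ease the arm back to its rest stop without ever letting it snap, and leave it there; do not shift the rider.

Things in the scene. Friction and masses are not known exactly. Their poses are not given: they have to be found in the camera images.
- tensioner_arm: Sprung arm on the fixed 260 x 230 x 10 mm plate with the graduated arc (the smaller tensioner without a scale is a spare). Origin: on the vertical pivot, at bench height; x along the arm to the pointer, z up. Arm top 28 mm up; spring housing at the pivot 52 mm across, 46 high. Swings anticlockwise seen from above, 0 to 0.9 rad from its rest stop, where it starts; snaps back if let go.
- roller (a point): Centre, half-way up, of the upright orange roller on the arm, 115 mm from the pivot: 36 mm diameter, 28 to 75 mm above the bench, 4 mm bolt head on top; it does not turn on the arm. The spring resists here with 4 N at rest, 10 N at 0.6 rad, 13 N at 0.9 rad. Beside it along the swing, the plate is clear for 60 mm either way.
- pointer (a point): Tip of the thin black pointer at the arm's end, 178 mm from the pivot, 20 mm above the bench; it sweeps along the graduated arc.
- mark (a point): Inner end of the rider, a dark steel block on the graduated arc (26 mm long radially, 9 mm wide, 35 mm high with its thumb screw); 184 mm from the pivot, 20 mm above the bench. Pointer and rider line up when pivot, pointer and this point lie on one line seen from above. It stands 0.3 to 0.75 rad anticlockwise of the arm's rest; held by friction, it shifts if pushed.

How it is judged:
On the way, in this order (a step that is already met when the one before it is completed fails the run):
1. the pointer is held in line with the rider, within 12 mm, for 0.6 s (y of mark in the frame of tensioner_arm between -0.012 and 0.012 m), for 0.6 s.
2. the arm is back at its rest stop (distance of pointer from where it was at the start of the episode below 0.01 m), for 0.2 s.
At the end, for the whole second after the job is handed in: The arm is back at its rest stop (pointer within 10 mm of its starting place) and still, and the rider is within 10 mm of where it was set (distance of each of pointer, mark from where it was at the start of the episode below 0.01 m and angular speed of tensioner_arm below 0.1 rad/s); the robot touches nothing.
It fails at once if the arm snaps: it turns faster than 3.5 rad/s (angular speed of tensioner_arm above 3.5 rad/s).
It fails at once if the rider is shifted by more than 10 mm (distance of mark from where it was at the start of the episode above 0.01 m).
It also fails if it takes over 48 s, if anything falls off the work surface, if the arm or the gripper's body presses on something with over 40 N, if the wrist force passes 120 N, or if a joint passes its speed limit or range.

ROBOT

A 7-joint arm with a two-finger parallel gripper is mounted at the origin on the work surface. World frame = base frame: x ahead of the robot, y to its left, z up, the work surface at z = 0. Lengths are in m, angles in rad, forces in N, time in s.
With the tool pointing down it reaches from about 0.4 to 0.925 m from the base axis. Payload 5.6 kg.
Tool frame: the origin (TCP) lies on the centre line of the jaws, within the pads' length; the fingertips stand 25 mm ahead of it and the grasp point (between the pads) lies 6 mm ahead of it (bot.nose_length is the distance from the TCP to the fingertips, in m); z points along the fingers, x is the direction in which the jaws open and shut, and the axes are right-handed (so a half turn about z gives the same grasp; the last joint's range is limited). The gripper opens to 85 mm and grips with 20 to 120 N. Pads are 22 mm wide; open, the fingers measure 114 mm over their backs; the gripper's body (76 mm by 85 mm) begins 54 mm behind the grasp point. The pads swing forward as they close: fully open they stand 13 mm farther back than shut.
Start: joints at [-1.277, 0.468, -0.012, 1.603, 0.006, 1.071, -0.056], TCP at [0.215, 0.613, 0.223] pointing down, gripper open.
Joint ranges: [-2.53, 2.53], [-0.31, 2.02], [-1.57, 1.55], [0.28, 2.44], [-1.29, 4.43], [0.15, 1.84], [-2.92, 2.92]. Speed limits (rad/s): [2.57, 2.57, 3.14, 3.14, 3.14, 3.14, 3.14].

INTERFACE

Orientations are given as a unit quaternion [w, x, y, z].
In Python, from cell import bot gives the robot as it stands. The module is installed in compiled form; this text tells all that it offers.
- The arm moves only by the tool step_arm, never from a script. Its argument "series" is a list of rows, each a list of 3 entries, a list of its own where there are three numbers: the turn, a rotation vector about the tool's x, y, z in degrees, then the shift along the tool's x, y, z in mm, then the opening in per cent of the stroke, from 0 (shut) to 100 (fully open). In form: [[[rx, ry, rz], [x, y, z], gripper], ...]. A call has 1 to 12 rows; each row is the pose to reach, as a shift and turn from the pose commanded when the call began, along the tool's axes at that moment; what a row does not reach only later rows make up. A row lasts 1/12 s, in which the tool goes at most 41.7 mm and 7.16 degrees, less where a joint would pass 70% of its speed; a pose out of reach is approached as far as the arm can. A call with a gripper value outside its range is refused whole. The fingers move at their own pace and stop on an object; the grip force is fixed at half the most. Time passes only in rows, so rows that repeat a pose let the fingers close. It gives the time, the measured TCP pose, the force and the opening at its end, in the units of the state.
- bot.sense(): the state, without advancing time (a new reading comes with each control period).
- bot.capture(name): name is "scene" or "top" or "wrist"; returns the picture (384x512x3 uint8, red, green, blue); there is no depth.
- bot.camera_params(name): a dict with "intrinsics" (3x3 intrinsics, pixels), "dist_coeffs" ([k1, k2, p1, p2, k3] as OpenCV has them; the pictures are not rectified), "cam_to_world" (4x4, takes a point from camera to world coordinates); the wrist camera has in their place "mount" (4x4, takes a point from camera to tool coordinates, whose origin is the TCP and whose axes are the tool frame's). Camera axes: x right, y down, z forward; pixel columns grow to the right and rows downward; lengths in m; the calibration is good to about 2 mm. A picture is of the moment at which its call begins: read the wrist's pose just before it. camera_params takes no time and is no camera call.
- bot.close_job(): hands the job in, once; it reports no verdict.
The state is a dict: "clock": time; "joint_pos": joint angles; "joint_vel": joint speeds; "tau": joint torques, N m; "tcp_pos": TCP position; "tool_rot": TCP orientation; "force": force on the tool from outside, world axes, zero at the start; "ft_torque": the same for the moment, N m; "width": finger opening in m.
Only numpy, scipy, OpenCV 4.12 (cv2) and the standard library are available. Lean on these libraries where they do the work, as an engineer would, in place of code of your own. Each camera call takes 0.05 s, during which the arm holds its last target. There are 200 camera calls.

## Working session

There is one attempt and no reset: what is moved stays moved. The work goes in short steps, Python scripts to look and compute and a tool call to move; the robot and the scene stay as the last step left them, time stands still between calls to the robot, and variables do not carry over. Pictures are saved under pics/ and viewed, about 8 in all and at most 12, crops included, and the job is handed in when it is done.

Besides the shell and the picture viewer there is one more tool, called after "Emit:" by a JSON object that holds its "op" and its "data", one argument or row to a line. step_arm: Moves the arm, as the interface text tells. Its arguments: {"type":"object","properties":{"series":{"type":"array"}},"required":["series"]}

```bash
mkdir -p pics; python3 - <<'E'
from cell import bot
import cv2
s=bot.sense();print({k:s[k] for k in('clock','tcp_pos','tool_rot','force','width')},bot.nose_length)
for n in("scene","top"):
    cv2.imwrite(f"pics/{n}0.png",bot.capture(n)[:,:,::-1]);p=bot.camera_params(n);print(n,p)
E
```

```text
{'clock': 0.0, 'tcp_pos': array([0.21468857, 0.61290285, 0.22193118]), 'tool_rot': array([ 5.73159443e-04,  8.15645690e-01,  5.78551043e-01, -6.85910213e-04]), 'force': array([ 0.10682747, -0.07110244, -0.27000275]), 'width': 0.08555609903570006} 0.025
scene {'intrinsics': array([[480.74882204,   0.        , 254.04439317],
       [  0.        , 480.74882204, 196.71333895],
       [  0.        ,   0.        ,   1.        ]]), 'dist_coeffs': array([-0.07100643,  0.        ,  0.        ,  0.        ,  0.        ]), 'cam_to_world': array([[ 0.31025607,  0.56352577, -0.76562385,  1.39146642],
       [ 0.95036792, -0.16413499,  0.26431141, -0.33457536],
       [ 0.02328062, -0.80962857, -0.58648069,  0.72570163],
       [ 0.        ,  0.        ,  0.        ,  1.        ]])}
top {'intrinsics': array([[495.23575094,   0.        , 246.84172108],
       [  0.        , 495.23575094, 192.22295754],
       [  0.        ,   0.        ,   1.        ]]), 'dist_coeffs': array([-0.02311889,  0.        ,  0.        ,  0.        ,  0.        ]), 'cam_to_world': array([[-0.02009591, -0.99067327,  0.13476879,  0.41385463],
       [-0.99960797,  0.01728033, -0.02202935, -0.0411422 ],
       [ 0.01949504, -0.13515865, -0.99063216,  0.95518476],
       [ 0.        ,  0.        ,  0.        ,  1.        ]])}
```

View pics/top0.png

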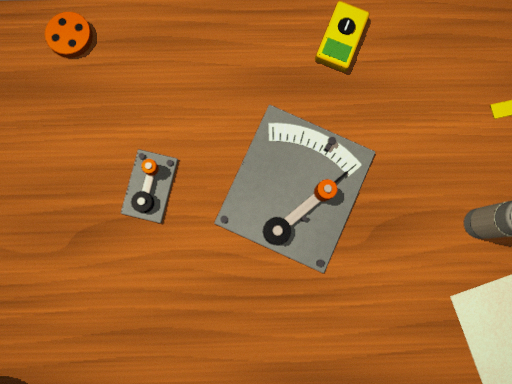

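View pics/scene0.png

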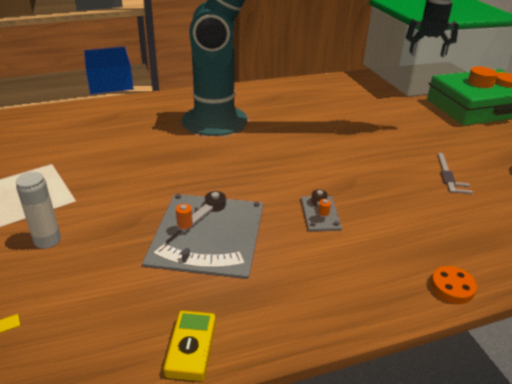

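The top view shows the housing at about (277,231), the roller at (327,189), the pointer tip at about (348,172) and the rider at about (331,145). The spare is at left. Next I'll zoom in and measure.

```bash
cat > h.py <<'E'
import numpy as np,cv2
from cell import bot
def ray(n,uv,z,):
    p=bot.camera_params(n);q=cv2.undistortPoints(np.array([[uv]],float),p['intrinsics'],p['dist_coeffs'])[0,0]
    T=p['cam_to_world'];d=T[:3,:3]@[q[0],q[1],1];o=T[:3,3];return o+d*(z-o[2])/d[2]
def proj(n,P):
    p=bot.camera_params(n);T=np.linalg.inv(p['cam_to_world'])
    return cv2.projectPoints(np.array(P,float),cv2.Rodrigues(T[:3,:3])[0],T[:3,3],p['intrinsics'],p['dist_coeffs'])[0].reshape(-1,2)
E
python3 - <<'E'
from h import *
im=cv2.imread('pics/top0.png');c=im[95:275,210:380]
cv2.imwrite('pics/c1.png',cv2.resize(c[0:150,50:170],None,fx=5,fy=4,interpolation=cv2.INTER_CUBIC) if 0 else cv2.resize(c[:150,40:170],None,fx=4,fy=4,interpolation=cv2.INTER_CUBIC))
for n,uv,z in(('piv',(277,231),.046),('roll',(327,189),.075),('ptr',(348,172),.02)):print(n,ray('top',uv,z))
h=cv2.cvtColor(im,cv2.COLOR_BGR2HSV)
m=np.zeros(im.shape[:2]);m[170:210,305:350]=1
k=(m>0)&(h[...,1]>200)&(im[...,2]>180);v,u=np.nonzero(k);print('orange',u.mean(),v.mean(),u.min(),u.max(),v.min(),v.max(),k.sum())
k=im.max(2)<35;k[:205]=0;k[255:]=0;k[:,:255]=0;k[:,300:]=0;v,u=np.nonzero(k);print('blk',u.min(),u.max(),v.min(),v.max())
E
```

```text
piv [ 0.46472853 -0.11529562  0.046     ]
roll [ 0.53693954 -0.20532849  0.075     ]
ptr [ 0.57699576 -0.25763211  0.02      ]
orange 326.6990740740741 188.48611111111111 318 336 180 197 216
blk 264 290 218 244
```

View pics/c1.png

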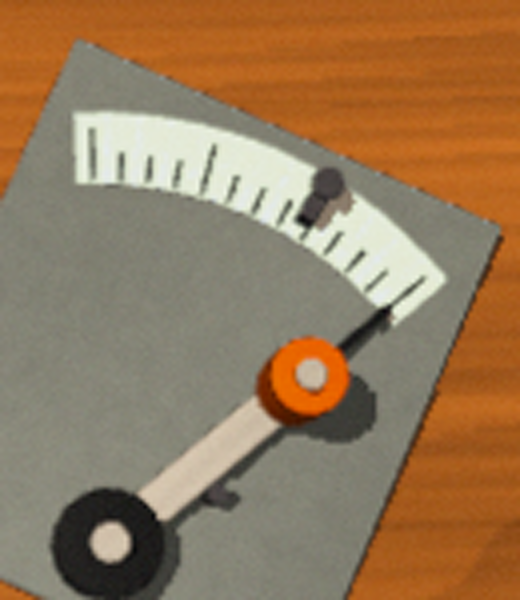

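The crop shows the pointer tip at full-frame (347.5,172), the rider's inner end at about (326,150.5), the roller bolt at (327.8,188.5) and the pivot cap at (277,230.3).

```bash
python3 - <<'E'
from h import *
P=ray('top',(277,230.3),.046);R=ray('top',(327.75,188.5),.079);T=ray('top',(347.5,172),.02)
for M in [ray('top',(326,150.5),z) for z in(.012,.02,.03)]+[ray('top',(332,140.5),.035)]:
    d=(M-P)[:2];print('M',M,np.hypot(*d),np.arctan2(d[1],d[0]))
for n,X in(('R',R),('T',T)):
    d=(X-P)[:2];print(n,X,np.hypot(*d),np.arctan2(d[1],d[0]))
print(P)
P2=ray('top',(277,231),.0); 
pr=proj('scene',[[*P[:2],.046],[*R[:2],.079],[*T[:2],.02],[*ray('top',(326,150.5),.02)[:2],.02]]);print(pr)
s=bot.sense();print(s['clock'],s['tcp_pos'])
q=s['tool_rot'];from scipy.spatial.transform import Rotation as Ro
print(Ro.from_quat([*q[1:],q[0]]).as_matrix().round(3))
print(bot.camera_params('wrist'))
E
```

```text
M [ 0.62167829 -0.21833907  0.012     ] 0.18666128286491276 -0.5845701009543588
M [ 0.61991555 -0.2168361   0.02      ] 0.1843620624157337 -0.5830478460248546
M [ 0.61771212 -0.21495739  0.03      ] 0.18148865474870599 -0.5810907944255108
M [ 0.63594587 -0.2263661   0.035     ] 0.20299279598738526 -0.578760536301575
R [ 0.53726277 -0.20597256  0.079     ] 0.11529267014755162 -0.9046036549219504
T [ 0.5770115  -0.25666296  0.02      ] 0.1797090847912539 -0.9050313793307301
[ 0.46601222 -0.11533173  0.046     ]
[[215.03380946 193.74516131]
 [183.05020691 206.20911815]
 [165.67729515 241.83234424]
 [187.39721317 251.00951678]]
0.1 [0.21468268 0.6129604  0.22200602]
[[ 0.331  0.944 -0.   ]
 [ 0.944 -0.331 -0.002]
 [-0.002  0.    -1.   ]]
{'intrinsics': array([[337.94258498,   0.        , 259.63661178],
       [  0.        , 337.94258498, 185.6561776 ],
       [  0.        ,   0.        ,   1.        ]]), 'dist_coeffs': array([-0.07304046,  0.        ,  0.        ,  0.        ,  0.        ]), 'mount': array([[ 9.99999253e-01,  1.21423085e-03, -1.39780681e-04,
        -5.59584218e-04],
       [-1.11232689e-03,  9.51492997e-01,  3.07668391e-01,
        -7.86826238e-02],
       [ 5.06580793e-04, -3.07668006e-01,  9.51493637e-01,
        -1.51614644e-01],
       [ 0.00000000e+00,  0.00000000e+00,  0.00000000e+00,
         1.00000000e+00]])}
```

Each measured radius matches its given value: 115.3 vs 115, 179.7 vs 178 and 184.4 vs 184 mm. The rest bearing is -0.905 rad and the rider is at -0.582, so the swing is about 0.32 rad. I'll cage the roller between the fingers with the jaw axis tangential.

Emit:
{"op": "step_arm", "data": {
  "series": [
    [[0,0,6],[-15,25,0],100],
    [[0,0,12],[-40,60,0],100],
    [[0,0,18],[-248,389,0],100],
    [[0,0,24],[-248,389,0],100],
    [[0,0,30],[-248,389,0],100],
    [[0,0,32.5],[-248,389,0],100],
    [[0,0,32.5],[-248,389,0],100],
    [[0,0,32.5],[-248,389,0],100],
    [[0,0,32.5],[-248,389,0],100],
    [[0,0,32.5],[-248,389,0],100],
    [[0,0,32.5],[-248,389,0],100],
    [[0,0,32.5],[-248,389,0],100]
  ]
}}

```text
clock: 1.1
tcp_pos: [0.5036, 0.2443, 0.223]
tool_rot: [0.002, 0.946, 0.323, 0.0]
force: [-0.5, -0.1, -0.3]
width: 0.0852
```

Emit:
{"op": "step_arm", "data": {
  "series": [
    [[0,0,0],[-14,20,0],100],
    [[0,0,0],[-252,374,0],100],
    [[0,0,0],[-252,374,0],100],
    [[0,0,0],[-252,374,0],100],
    [[0,0,0],[-252,374,0],100],
    [[0,0,0],[-252,374,0],100],
    [[0,0,0],[-252,374,0],100],
    [[0,0,0],[-252,374,0],100],
    [[0,0,0],[-252,374,0],100],
    [[0,0,0],[-252,374,0],100],
    [[0,0,0],[-252,374,0],100],
    [[0,0,0],[-252,374,40],100]
  ]
}}

```text
clock: 2.1
tcp_pos: [0.5371, -0.2092, 0.1893]
tool_rot: [0.006, 0.946, 0.323, 0.005]
force: [2.1, -1.2, 0.2]
width: 0.0856
```

Emit:
{"op": "step_arm", "data": {
  "series": [
    [[0,0,0],[0,0,0],100],
    [[0,0,0],[0,0,0],100],
    [[0,0,0],[0,0,0],100]
  ]
}}

```text
clock: 2.35
tcp_pos: [0.5336, -0.1981, 0.1832]
tool_rot: [-0.0, 0.945, 0.328, 0.0]
force: [0.1, 1.1, 0.3]
width: 0.0859
```

```bash
python3 - <<'E'
from h import *
from scipy.spatial.transform import Rotation as Ro
s=bot.sense();im=bot.capture('wrist')[:,:,::-1].copy()
q=s['tool_rot'];R=Ro.from_quat([*q[1:],q[0]]).as_matrix();p=bot.camera_params('wrist')
B=np.eye(4);B[:3,:3]=R;B[:3,3]=s['tcp_pos'];T=np.linalg.inv(B@p['mount'])
pts=np.array([[.53726,-.20597,.079],[.466,-.1153,.046],[.577,-.2567,.02],[.6199,-.2168,.02]])
uv=cv2.projectPoints(pts,cv2.Rodrigues(T[:3,:3])[0],T[:3,3],p['intrinsics'],p['dist_coeffs'])[0].reshape(-1,2);print(uv)
for a in uv:
    if abs(a).max()<600: cv2.drawMarker(im,tuple(int(round(x)) for x in a),(255,0,255),0,8)
cv2.imwrite('pics/w1.png',im);print(s['clock'],s['tcp_pos'],R.round(3),s['joint_pos'].round(2))
d=R.T@(np.array([.5370,-.2056,.063])-s['tcp_pos']);print('to go mm',d*1e3)
E
```

```text
[[257.56768202 190.46504752]
 [257.95364629  40.33796305]
 [257.76274634 231.49253634]
 [314.83766459 227.2309604 ]]
2.35 [ 0.53362723 -0.19812722  0.18324847] [[ 0.785  0.619  0.   ]
 [ 0.619 -0.785  0.   ]
 [ 0.    -0.    -1.   ]] [-0.07  0.4   0.47  1.87 -0.22  0.93  1.16]
to go mm [ -2.0200415    7.99452243 120.24524612]
```

View pics/w1.png

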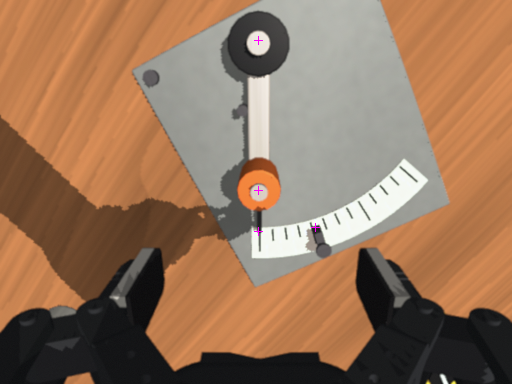

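The wrist view confirms it: all the reprojected points fall on the bolt head (258,190), pivot, pointer tip and rider. Descending around the roller.

Emit:
{"op": "step_arm", "data": {
  "series": [
    [[0,0,0],[-2,8,15],100],
    [[0,0,0],[-2,8,40],100],
    [[0,0,0],[-2,8,65],100],
    [[0,0,0],[-2,8,85],100],
    [[0,0,0],[-2,8,100],100],
    [[0,0,0],[-2,8,112],100],
    [[0,0,0],[-2,8,120],100],
    [[0,0,0],[-2,8,120],80],
    [[0,0,0],[-2,8,120],65],
    [[0,0,0],[-2,8,120],52],
    [[0,0,0],[-2,8,120],52],
    [[0,0,0],[-2,8,120],52]
  ]
}}

```text
clock: 3.4
tcp_pos: [0.5372, -0.2066, 0.0638]
tool_rot: [0.0, 0.945, 0.327, 0.001]
force: [-0.4, 0.4, 0.1]
width: 0.0445
```

```bash
cat > st.py <<'E'
from h import *
from scipy.spatial.transform import Rotation as Ro
def st():
    s=bot.sense();q=s['tool_rot'];R=Ro.from_quat([*q[1:],q[0]]).as_matrix()
    d=s['tcp_pos'][:2]-[.466,-.1153]
    print(s['clock'],s['tcp_pos'].round(4),'w',s['width'].round(4),'Ftool',(R.T@s['force']).round(1),'polar',np.hypot(*d).round(4),np.arctan2(d[1],d[0]).round(3),'toolx',np.arctan2(R[1,0],R[0,0]).round(3),R[:,2].round(3));return s,R
E
python3 -c "from st import *;st()"
```

```text
Traceback (most recent call last):
  File "st.py", line 6, in st
    print(s['clock'],s['tcp_pos'].round(4),'w',s['width'].round(4),'Ftool',(R.T@s['force']).round(1),'polar',np.hypot(*d).round(4),np.arctan2(d[1],d[0]).round(3),'toolx',np.arctan2(R[1,0],R[0,0]).round(3),R[:,2].round(3));return s,R
                                               ^^^^^^^^^^^^^^^^
AttributeError: 'float' object has no attribute 'round'
```

Emit:
{"op": "step_arm", "data": {
  "series": [
    [[0,0,-1.7],[3.5,0,0],52],
    [[0,0,-3.4],[6.9,-0.2,0],52],
    [[0,0,-5.7],[11.5,-0.6,0],52],
    [[0,0,-8],[16.1,-1.1,0],52],
    [[0,0,-10.3],[20.7,-1.9,0],52],
    [[0,0,-12.6],[25.2,-2.8,0],52],
    [[0,0,-14.9],[29.7,-3.9,0],52],
    [[0,0,-17.2],[34.1,-5.2,0],52],
    [[0,0,-18.3],[36.3,-5.9,0],52],
    [[0,0,-19.2],[38,-6.4,0],52],
    [[0,0,-20],[39.6,-7,0],52],
    [[0,0,-20],[39.6,-7,0],52]
  ]
}}

```text
clock: 4.4
tcp_pos: [0.5623, -0.1786, 0.0631]
tool_rot: [0.001, 0.874, 0.487, -0.001]
force: [-3.9, -4.8, 2.2]
width: 0.0445
```

```bash
sed -i "s/s\['width'\].round(4)/round(s['width'],4)/" st.py; python3 - <<'E'
from st import *
st()
a=bot.capture('wrist')[:,:,::-1];b=bot.capture('top')[:,:,::-1]
b=cv2.resize(b[115:245,240:380],None,fx=2.74,fy=2.95,interpolation=cv2.INTER_CUBIC)
cv2.imwrite('pics/p2.png',np.hstack([a[:,80:490],cv2.resize(b,(384,384))]))
E
```

```text
4.4 [ 0.5623 -0.1786  0.0631] w 0.0445 Ftool [-6.2 -0.8 -2.1] polar 0.1152 -0.581 toolx 1.017 [-0.002 -0.002 -1.   ]
```

View pics/p2.png

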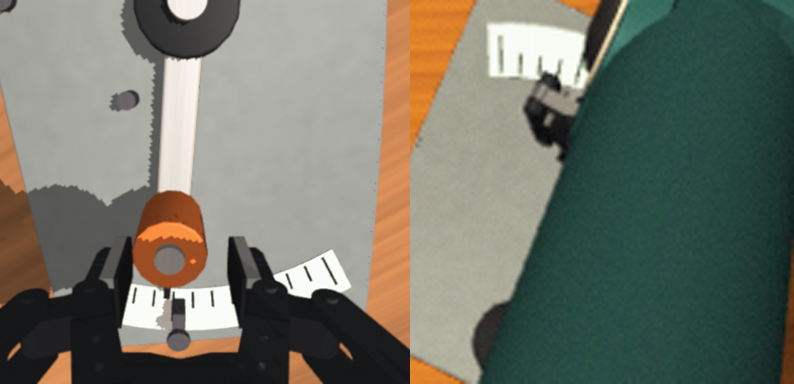

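The wrist view puts the pointer stub at about (167,292) and the rider's inner end at about (178,300). The pointer is about 0.04 rad short, and the kinematics gives 0.036. I'll add about 4 mm and hold.

Emit:
{"op": "step_arm", "data": {
  "series": [
    [[0,0,-1],[2,0,0],52],
    [[0,0,-1.5],[3.5,0,0],52],
    [[0,0,-1.5],[3.5,0,0],52],
    [[0,0,-1.5],[3.5,0,0],52]
  ]
}}

```text
clock: 4.83
tcp_pos: [0.5639, -0.176, 0.0631]
tool_rot: [0.001, 0.867, 0.498, -0.001]
force: [-4.0, -5.6, 2.3]
width: 0.044
```

```bash
python3 - <<'E'
from st import *
s,R=st()
a=bot.capture('wrist')[:,:,::-1].copy();p=bot.camera_params('wrist')
B=np.eye(4);B[:3,:3]=R;B[:3,3]=s['tcp_pos'];T=np.linalg.inv(B@p['mount'])
# predicted bolt-head pixel for arm bearings, plus rider-line
f=lambda P:cv2.projectPoints(np.array(P,float),cv2.Rodrigues(T[:3,:3])[0],T[:3,3],p['intrinsics'],p['dist_coeffs'])[0].reshape(-1,2)
for t in(-.65,-.62,-.59,-.56):print(t,f([[.466+.115*np.cos(t),-.1153+.115*np.sin(t),.079],[.466+.178*np.cos(t),-.1153+.178*np.sin(t),.02]]).round(1).tolist())
print('mark',f([[.6199,-.2168,.02]]))
cv2.imwrite('pics/p3.png',cv2.resize(a[150:360,170:350],None,fx=3,fy=2.8,interpolation=cv2.INTER_CUBIC))
E
```

```text
4.8333 [ 0.5639 -0.176   0.0631] w 0.044 Ftool [-6.9 -0.7 -2.2] polar 0.1152 -0.555 toolx 1.042 [-0.002 -0.003 -1.   ]
-0.65 [[236.7, 256.1], [233.4, 293.3]]
-0.62 [[244.2, 256.8], [241.2, 294.1]]
-0.59 [[251.8, 257.3], [249.0, 294.6]]
-0.56 [[259.4, 257.7], [256.8, 294.9]]
mark [[250.37299766 302.42533587]]
```

View pics/p3.png

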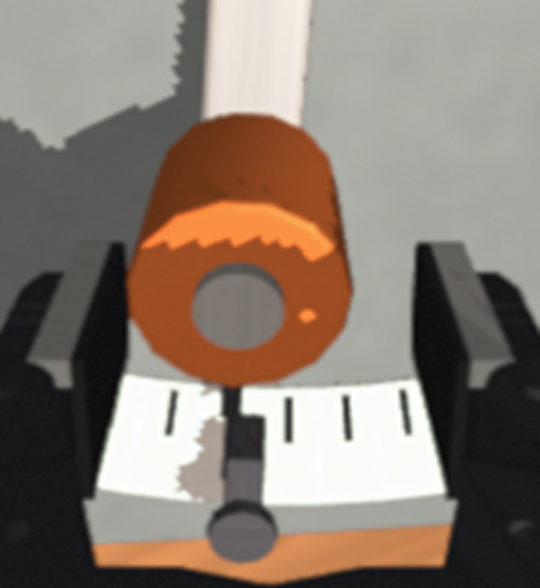

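The bolt is at u≈249 (arm bearing about -0.60), the pointer at u≈247 and the rider's inner end at u≈251, a gap of about 3–4 mm. I'll add 2 mm and hold for about a second.

Emit:
{"op": "step_arm", "data": {
  "series": [
    [[0,0,-0.5],[1,0,0],52],
    [[0,0,-1],[2,0,0],52],
    [[0,0,-1],[2,0,0],52],
    [[0,0,-1],[2,0,0],52],
    [[0,0,-1],[2,0,0],52],
    [[0,0,-1],[2,0,0],52],
    [[0,0,-1],[2,0,0],52],
    [[0,0,-1],[2,0,0],52],
    [[0,0,-1],[2,0,0],52],
    [[0,0,-1],[2,0,0],52],
    [[0,0,-1],[2,0,0],52],
    [[0,0,-1],[2,0,0],52]
  ]
}}

```text
clock: 5.88
tcp_pos: [0.5649, -0.1745, 0.0631]
tool_rot: [0.001, 0.863, 0.505, -0.002]
force: [-4.2, -5.3, 2.3]
width: 0.0444
```

```bash
python3 - <<'E'
from st import *
s,R=st()
a=bot.capture('wrist')[:,:,::-1].copy()
cv2.imwrite('pics/p4.png',cv2.resize(a[150:360,170:350],None,fx=3,fy=2.8,interpolation=cv2.INTER_CUBIC))
E
```

```text
5.8833 [ 0.5649 -0.1745  0.0631] w 0.0444 Ftool [-6.7 -1.  -2.2] polar 0.1153 -0.539 toolx 1.059 [-0.002 -0.003 -1.   ]
```

View pics/p4.png

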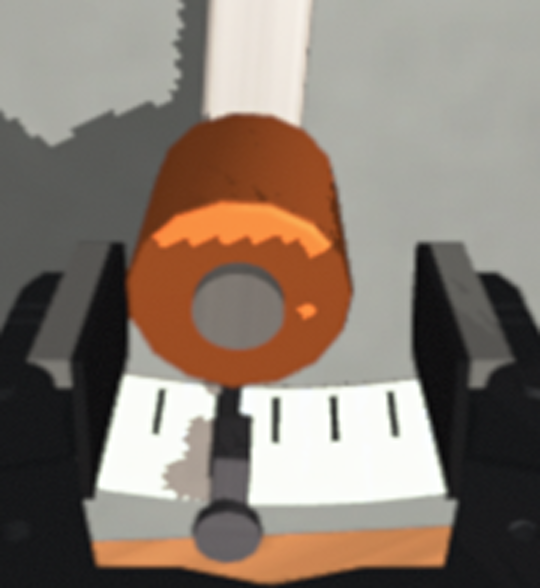

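The pointer tip (228,395) and the rider's inner end (232,420) are in line, and they have been held for over a second. Easing back slowly.

Emit:
{"op": "step_arm", "data": {
  "series": [
    [[0,0,0.9],[-1.8,0,0],52],
    [[0,0,1.8],[-3.6,0,0],52],
    [[0,0,2.6],[-5.3,-0.1,0],52],
    [[0,0,3.5],[-7.1,-0.2,0],52],
    [[0,0,4.4],[-8.9,-0.3,0],52],
    [[0,0,5.3],[-10.7,-0.5,0],52],
    [[0,0,6.2],[-12.4,-0.7,0],52],
    [[0,0,7],[-14.2,-0.9,0],52],
    [[0,0,7.9],[-15.9,-1.1,0],52],
    [[0,0,8.8],[-17.7,-1.4,0],52],
    [[0,0,9.7],[-19.4,-1.7,0],52],
    [[0,0,10.6],[-21.2,-2,0],52]
  ]
}}

```text
clock: 6.93
tcp_pos: [0.5531, -0.191, 0.0631]
tool_rot: [0.0, 0.906, 0.423, -0.001]
force: [-3.9, -4.0, 2.8]
width: 0.0444
```

Emit:
{"op": "step_arm", "data": {
  "series": [
    [[0,0,0.9],[-1.8,0,0],52],
    [[0,0,1.8],[-3.6,0,0],52],
    [[0,0,2.6],[-5.3,-0.1,0],52],
    [[0,0,3.5],[-7.1,-0.2,0],52],
    [[0,0,4.4],[-8.9,-0.3,0],52],
    [[0,0,5.3],[-10.7,-0.5,0],52],
    [[0,0,6.2],[-12.4,-0.7,0],52],
    [[0,0,7],[-14.2,-0.9,0],52],
    [[0,0,7.9],[-15.9,-1.1,0],52],
    [[0,0,8.8],[-17.7,-1.4,0],52],
    [[0,0,9.7],[-19.4,-1.7,0],52],
    [[0,0,9.7],[-19.4,-1.7,0],52]
  ]
}}

```text
clock: 7.93
tcp_pos: [0.5404, -0.2016, 0.0625]
tool_rot: [-0.001, 0.939, 0.345, 0.0]
force: [-0.2, 1.1, 0.2]
width: 0.0443
```

```bash
python3 - <<'E'
from st import *
s,R=st()
E
```

```text
7.9333 [ 0.5404 -0.2016  0.0625] w 0.0443 Ftool [ 0.6 -1.  -0.2] polar 0.114 -0.859 toolx 0.705 [-0.     0.002 -1.   ]
```

The spring load has gone, so the arm is on its stop. I'll centre the fingers, open them, then rise.

Emit:
{"op": "step_arm", "data": {
  "series": [
    [[0,0,1],[-2,0,0],52],
    [[0,0,2],[-4,0.5,0],52],
    [[0,0,2.5],[-5.5,1,0],52],
    [[0,0,2.5],[-5.5,1,0],52],
    [[0,0,2.5],[-5.5,1,0],75],
    [[0,0,2.5],[-5.5,1,0],100],
    [[0,0,2.5],[-5.5,1,0],100],
    [[0,0,2.5],[-5.5,1,0],100],
    [[0,0,2.5],[-5.5,1,-10],100],
    [[0,0,2.5],[-5.5,1,-30],100],
    [[0,0,2.5],[-5.5,1,-55],100],
    [[0,0,2.5],[-5.5,1,-80],100]
  ]
}}

```text
clock: 8.93
tcp_pos: [0.5364, -0.2074, 0.1441]
tool_rot: [-0.0, 0.946, 0.325, -0.0]
force: [0.1, 1.0, 0.6]
width: 0.0856
```

Emit:
{"op": "step_arm", "data": {
  "series": [
    [[0,0,0],[0,-15,-25],100],
    [[0,0,0],[0,-35,-50],100],
    [[0,0,0],[0,-60,-70],100],
    [[0,0,0],[0,-85,-80],100],
    [[0,0,0],[0,-100,-80],100],
    [[0,0,0],[0,-100,-80],100],
    [[0,0,0],[0,-100,-80],100],
    [[0,0,0],[0,-100,-80],100]
  ]
}}

```text
clock: 9.6
tcp_pos: [0.4759, -0.1292, 0.2233]
tool_rot: [0.0, 0.946, 0.324, 0.0]
force: [1.4, -0.8, -0.3]
width: 0.0854
```

```bash
python3 - <<'E'
from st import *
s,R=st()
a=bot.capture('wrist')[:,:,::-1].copy();p=bot.camera_params('wrist')
B=np.eye(4);B[:3,:3]=R;B[:3,3]=s['tcp_pos'];T=np.linalg.inv(B@p['mount'])
pts=np.array([[.53726,-.20597,.079],[.466,-.1153,.046],[.577,-.2567,.02],[.6199,-.2168,.02]])
uv=cv2.projectPoints(pts,cv2.Rodrigues(T[:3,:3])[0],T[:3,3],p['intrinsics'],p['dist_coeffs'])[0].reshape(-1,2);print(uv)
for x in uv: cv2.drawMarker(a,tuple(int(round(i)) for i in x),(255,0,255),0,8)
cv2.imwrite('pics/w5.png',a)
E
```

```text
9.6 [ 0.4759 -0.1292  0.2233] w 0.0854 Ftool [0.6 1.5 0.3] polar 0.017 -0.952 toolx 0.661 [ 0.001 -0.    -1.   ]
[[261.18070793 262.65350984]
 [260.72989793 141.87925379]
 [261.02214663 283.40709456]
 [308.73132029 279.70864388]]
```

View pics/w5.png

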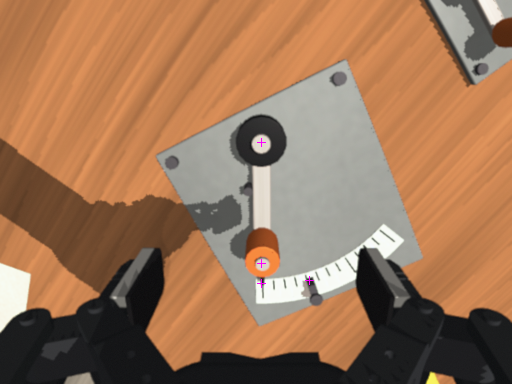

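The initial positions, reprojected, still fall on the bolt (261,263), the pointer tip (261,283) and the rider (309,280). The arm is at rest, the rider hasn't shifted and the robot is clear.

```bash
python3 -c "
from cell import bot
print(bot.close_job(), bot.sense()['clock'])"
```

```text
the job is handed in; nothing more can be done
the job is handed in; nothing more can be done
```

The tensioner job is done and handed in at about 9.7 s of the 48 s allowed; no verdict was reported.

- **Push and hold:** I put the open jaws loosely round the roller and pushed the arm anticlockwise about 0.32 rad. I stopped twice to check the pointer in the wrist picture, then held it in line with the rider for about a second.
- **Return:** I eased the arm back over about 2 s at roughly 0.2 rad/s, until the spring load was gone. Then I opened the fingers and moved clear above.
- **Last checks:** In the final wrist picture the pointer, roller and rider sit where they were measured at the start, to about a pixel. The robot was clear of everything, and the force reading of about 1.5 N was no more than in earlier free motion.
- **Pushing force:** The wrist read about 7 N while pushing, in line with the given spring figures.
- **Not checked:** I did not measure the arm's turning speed directly. The slow finger motion and the force fading to zero give no sign of a snap.

No checks failed or disagreed.

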